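Set the sander's speed and start it

TASK

Get the bench sander going at speed 5: with one fingertip against the side of the speed selector's bar, push it round clockwise, click by click, until it has clicked in at the fifth white mark after the red off mark, without running past it. Only then press the green start button fully down and let it go. Do not pinch the selector between the fingers, and leave everything loose on the bench where it is.

Things in the scene. Friction and masses are not known exactly. Their poses are not given: they have to be found in the camera images.
- speed_box: Speed control box of the disc sander: grey, 150 x 150 mm, 60 mm high, fixed to the bench. Origin at the centre of its underside, z up. On top, a round black scale plate with eight marks 30 degrees apart, 58 mm from the dial's axis: one wide red (off), then, clockwise seen from above, seven narrow white ones (speeds 1 to 7).
- off_mark (a point): The red off mark on the scale plate, 57.5 mm from the dial's axis, on the box's top. Speed 5 lies 150 degrees clockwise of it seen from above.
- speed_dial (a joint): Angle of the selector, rad, growing clockwise seen from above: 0 at the red mark, 0.5236 (30 degrees) more at each white mark, 2.618 at speed 5; stops just beyond 0 and 3.665. A spring detent holds it at every mark: leaving one takes about 0.11 N m (about 3 N at the nose). Pushed past half-way to the next mark, it snaps forward into that mark by itself and stays there.
- dial_axis (a point): Point on the selector's upright turning axis, half-way up its bar, 27 mm above the box's top. The selector is a black disc 54 mm across (top 8.5 mm above the box) carrying an upright bar 18 mm thick, its top 46 to 48 mm above the box. The bar's long nose ends 46 mm from the axis, its tail 18 mm. A white line on top runs along the nose, which points at the selected mark; this frame's x axis does too.
- dial_nose (a point): Point inside the nose of the selector's bar, in the middle of its thickness, 38 mm from the turning axis, at the same height as dial_axis.
- dial_side_a: Orange cheek on the side of the bar that is pushed to turn it clockwise (its counter-clockwise side seen from above), 60 mm long, 4 mm thick, 35 mm high, its top 3 mm lower than the bar's. Origin on the turning axis at the disc's underside.
- dial_side_b: The same orange cheek on the other side of the bar. Fingers on both cheeks at once are a pinch.
- start_button_top (a point): Centre of the top of the green start button, 38 mm across, in a black housing on a yellow box 100 x 100 mm, 50 mm high, fixed to the bench. It is pressed straight down.
- start_button (a joint): Travel of the start button, m: 0 up, 0.006 fully down, which takes 5 N. It springs back when let go.
- tape_roll_mid (a point): Middle of a paper tape roll lying flat, 60 mm across, 24 mm high: loose, to be left alone.
- glue_jar_mid (a point): Middle of a small blue jar with a white lid, 48 mm across, 65 mm high: loose, to be left alone.
- disc_stack_mid (a point): Middle of a stack of round cardboard discs, 110 mm across, 72 mm high: loose, to be left alone.
- ring_stack_mid (a point): Middle of a stack of cardboard rings, 130 mm across, 60 mm high: loose, to be left alone.
- screwdriver_mid (a point): Middle of a yellow-handled screwdriver lying flat: loose, to be left alone.
- mug_mid (a point): Middle of a white mug, 76 mm across, 85 mm high: loose, to be left alone.
Mind the look-alikes: they are no part of the job. Of the things like the part that bears start_button_top, leave any that is pink; of the rest the larger one is meant. Leave any purple look-alike of the speed_box alone.

How it is judged:
On the way, in this order (a step that is already met when the one before it is completed fails the run):
1. the selector has clicked in at speed 5 with the start button up (value of joint speed_dial between 2.478 and 2.758 rad and value of joint start_button below 0.0015 m), for 0.2 s.
2. the start button is pressed fully down with the selector at speed 5 (value of joint speed_dial between 2.478 and 2.758 rad and value of joint start_button above 0.0045 m), for 0.05 s.
At the end, for the whole second after the job is handed in: The selector rests in its detent at speed 5 (within 8 degrees of 150 degrees from the red mark) and the start button has been pressed (at least 4.5 mm of its 6 mm) after that and is up again (all of step 1 and velocity of joint speed_dial between -0.1 and 0.1 rad/s); the robot touches nothing.
It fails at once if the selector runs past speed 5 (more than half-way to the next mark) (value of joint speed_dial above 2.88 rad).
It fails at once if the start button is pressed while the selector is not at speed 5 (value of joint start_button above 0.003 m and not (value of joint speed_dial between 2.478 and 2.758 rad)).
It fails at once if the selector is pinched: fingers push on both sides of its bar at once (over 1 N each) (contact force between the fingers and dial_side_a above 1 N and contact force between the fingers and dial_side_b above 1 N).
It fails at once if a loose thing on the bench is shifted or lifted by more than 20 mm (distance of any of tape_roll_mid, glue_jar_mid, disc_stack_mid, ring_stack_mid, screwdriver_mid, mug_mid from where it was at the start of the episode above 0.02 m).
It also fails if it takes over 64 s, if anything falls off the work surface, if the arm or the gripper's body presses on something with over 40 N, if the wrist force passes 120 N, or if a joint passes its speed limit or range.

ROBOT

A 7-joint arm with a two-finger parallel gripper is mounted at the origin on the work surface. World frame = base frame: x ahead of the robot, y to its left, z up, the work surface at z = 0. Lengths are in m, angles in rad, forces in N, time in s.
With the tool pointing down it reaches from about 0.4 to 0.85 m from the base axis. Payload 10.4 kg.
Tool frame: the origin (TCP) lies at the very end of the fingers, on their centre line; the grasp point (between the pads) lies 19 mm behind it; z points along the fingers, y is the line along which they close (so a half turn about z gives the same grasp; the last joint's range is limited). The gripper opens to 87 mm and grips with 3 to 60 N. Pads are 19 mm wide; open, the fingers measure 117 mm over their backs; the gripper's body (75 mm by 190 mm) begins 51 mm behind the grasp point.
Start: joints at [1.227, 0.332, -0.065, 1.46, 0.022, 1.35, -0.088], TCP at [0.197, -0.593, 0.223] pointing down, gripper open.
Joint ranges: [-2.6, 2.6], [-0.5, 2.12], [-1.47, 1.34], [0.16, 2.42], [-1.27, 4.41], [0.06, 2.06], [-2.6, 2.6]. Speed limits (rad/s): [2.22, 2.22, 2.79, 2.79, 3.14, 3.14, 3.14].

INTERFACE

Orientations are given as a 3x3 rotation matrix whose columns are the frame's x, y, z axes.
In Python, from rig import ctrl gives the robot as it stands.
- The arm moves only by the shell command python3 -m creep 'ROWS'. ROWS is text: rows parted by semicolons, each of 5 numbers parted by spaces: the closure, from -1 (fully open) to 1 (shut), then the shift along the tool's x, y, z in cm, then the turn about the tool's z in degrees. In form: fingers x y z spin; .... A call has 1 to 12 rows; each row is the pose to reach, as a shift and turn from the pose commanded when the call began, along the tool's axes at that moment; what a row does not reach only later rows make up. A row lasts 1/12 s, in which the tool goes at most 41.7 mm and 7.16 degrees, less where a joint would pass 70% of its speed; a pose out of reach is approached as far as the arm can. A call with a gripper value outside its range is refused whole. The fingers move at their own pace and stop on an object; the grip force is fixed at half the most. Time passes only in rows, so rows that repeat a pose let the fingers close. It gives the time, the measured TCP pose, the force, the opening and the grip force at its end, in the units of the state.
- ctrl.observe(): the state, without advancing time (a new reading comes with each control period).
- ctrl.read_camera(name): name is "side" or "top" or "wrist"; returns (picture, depth): 384x512x3 uint8, red, green, blue; 384x512 float32, m along the optical axis (not along the pixel's ray), 0 where there is no reading.
- ctrl.camera_model(name): a dict with "mtx" (3x3 intrinsics, pixels), "rvec" (rotation vector, rad) and "tvec" (3), from world to camera coordinates, as OpenCV has them. Camera axes: x right, y down, z forward; pixel columns grow to the right and rows downward; lengths in m; the calibration is good to about 2 mm. The wrist camera is an equidistant fisheye: a pixel r from the principal point sees the ray r / f radians off the axis. A picture is of the moment at which its call begins: read the wrist's pose just before it. camera_model takes no time and is no camera call; for the wrist camera it gives the pose at the moment of the call.
- ctrl.finish_job(): hands the job in; it is judged then, once.
The state is a dict: "time": time; "joint_pos": joint angles; "joint_velocities": joint speeds; "tau": joint torques, N m; "ee_pos": TCP position; "ee_rot": TCP orientation; "force": force on the tool from outside, world axes, zero at the start; "wrist_torque": the same for the moment, N m; "finger_gap": finger opening in m; "finger_force": force on a finger pad.
Only numpy, scipy, OpenCV 4.12 (cv2) and the standard library are available. Lean on these libraries where they do the work, as an engineer would, in place of code of your own. Each camera call takes 0.05 s, during which the arm holds its last target. There are 200 camera calls.

## Working session

There is one attempt and no reset: what is moved stays moved. The work goes in short steps, Python scripts to look and compute and a shell command to move; the robot and the scene stay as the last step left them, time stands still between calls to the robot, and variables do not carry over. Pictures are saved under pics/ and viewed, at most 10 in all, crops included, and the job is handed in when it is done.

```bash
mkdir -p pics; cat > h.py <<'E'
from rig import ctrl
import numpy as np, cv2
def grab(n):
    m=ctrl.camera_model(n); p,d=ctrl.read_camera(n); return p,d,m
def save(f,p): cv2.imwrite('pics/'+f,cv2.cvtColor(p,cv2.COLOR_RGB2BGR))
def pts(d,m):
    "world point per pixel from depth (pinhole cameras)"
    v,u=np.indices(d.shape); K=np.array(m['mtx']); R=cv2.Rodrigues(np.array(m['rvec'],float))[0]
    c=np.stack([(u-K[0,2])/K[0,0]*d,(v-K[1,2])/K[1,1]*d,d],-1)
    return (c-np.array(m['tvec']).ravel())@R
def plane(uv,z,m):
    K=np.array(m['mtx']); R=cv2.Rodrigues(np.array(m['rvec'],float))[0]; t=np.array(m['tvec']).ravel()
    r=R.T@np.linalg.solve(K,np.array([uv[0],uv[1],1.])); c=-R.T@t
    return c+r*(z-c[2])/r[2]
E
python3 - <<'E'
from h import *
s=ctrl.observe(); print(s['time'],s['ee_pos'],np.round(s['ee_rot'],3),s['finger_gap'])
for n in('top','side'):
    p,d,m=grab(n); save(n+'0.png',p); np.savez(n+'0.npz',p=p,d=d)
E
```

```text
0.0 [ 0.19693565 -0.5927554   0.22174839] [[ 0.949  0.315 -0.   ]
 [ 0.315 -0.949  0.001]
 [-0.    -0.001 -1.   ]] 0.08710412344527829
```

View pics/top0.png

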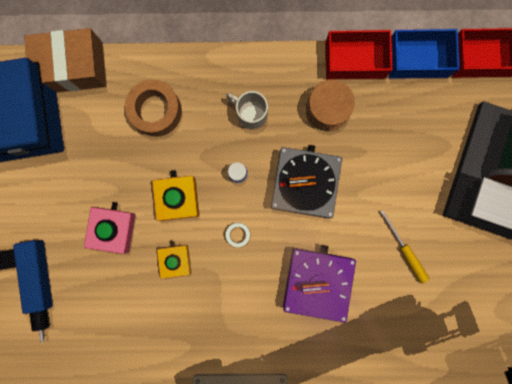

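View pics/side0.png

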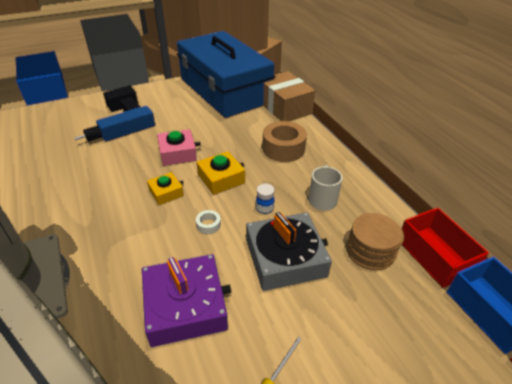

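The top view shows the grey box at (307,182) with its nose pointing left at the red mark (283,184). The large yellow start box is at (174,198). The purple and pink look-alikes and the small yellow box are elsewhere.

```bash
python3 - <<'E'
from h import *
z=np.load('top0.npz');p=z['p'];d=z['d'];m=ctrl.camera_model('top')
W=pts(d,m); h=cv2.cvtColor(p,cv2.COLOR_RGB2HSV)
H,S,V=[h[...,i].astype(int) for i in range(3)]
roi=np.zeros(H.shape,bool); roi[145:220,268:345]=1
def rep(n,k):
    print(n,k.sum(),'px',np.round([np.nonzero(k)[1].mean(),np.nonzero(k)[0].mean()],1),'med',np.round(np.median(W[k],0),4),'lo',np.round(W[k].min(0),3),'hi',np.round(W[k].max(0),3))
box=roi&(W[...,2]>.045)&(W[...,2]<.075); rep('boxtop',box)
r=cv2.minAreaRect(np.argwhere(box)[:,::-1].astype(np.float32)); print(r, plane(r[0],.06,m))
black=roi&(V<60)&(W[...,2]>.05); c=cv2.findContours(black.astype(np.uint8),0,1)[0]; c=max(c,key=cv2.contourArea); e=cv2.minEnclosingCircle(c); print(e,plane(e[0],.06,m))
rep('red',roi&((H<6)|(H>172))&(S>150)&(W[...,2]<.07))
rep('orange',roi&(S>150)&(W[...,2]>.08))
rep('bar',roi&(W[...,2]>.09))
k=roi&(W[...,2]>.09); q=W[k][:,:2]; u,s,vt=np.linalg.svd(q-q.mean(0)); print('bar dir',vt[0])
r2=np.zeros(H.shape,bool); r2[170:225,145:205]=1
g=r2&(H>45)&(H<85)&(S>100); rep('green',g)
wc=plane([np.nonzero(g)[1].mean(),np.nonzero(g)[0].mean()],np.median(W[g][:,2]),m);print(wc)
rep('ybox',r2&(W[...,2]>.03))
s=np.zeros(H.shape,bool)
for n,(x,y,w) in dict(mug=(248,108,22),disc=(331,105,26),ring=(152,107,30),jar=(237,172,12),tape=(237,235,15)).items():
    s[:]=0; s[y-w:y+w,x-w:x+w]=1; rep(n,s&(W[...,2]>.015))
# zoom
save('zoom.png',cv2.resize(p[130:230,140:360],None,fx=3.6,fy=3.6,interpolation=cv2.INTER_CUBIC))
E
```

```text
boxtop 3671 px [306.8 182.7] med [ 0.5755 -0.1692  0.0616] lo [ 0.493 -0.252  0.047] hi [ 0.664 -0.083  0.075]
((306.5675964355469, 182.5946044921875), (63.12921142578125, 62.471614837646484), 9.462321281433105) [ 0.57763982 -0.16811845  0.06      ]
((306.3854064941406, 182.27574157714844), 28.335554122924805) [ 0.57840825 -0.16769813  0.06      ]
red 32 px [283.4 184. ] med [ 0.5746 -0.1117  0.0623] lo [ 0.569 -0.166  0.058] hi [ 0.58  -0.105  0.068]
orange 137 px [303.  182.1] med [ 0.5727 -0.1557  0.1056] lo [ 0.566 -0.185  0.08 ] hi [ 0.587 -0.123  0.112]
bar 251 px [302.2 181.2] med [ 0.5751 -0.1505  0.1077] lo [ 0.479 -0.185  0.091] hi [ 0.587 -0.056  1.198]
bar dir [ 0.64828028 -0.76140179]
green 238 px [172.5 197.1] med [0.5461 0.1497 0.0715] lo [0.527 0.131 0.059] hi [0.566 0.173 0.077]
[0.54601165 0.14999887 0.0714748 ]
ybox 1779 px [174.8 197.7] med [0.5445 0.1475 0.0509] lo [ 0.479 -0.056  0.03 ] hi [0.612 0.204 1.198]
mug 649 px [248.9 107.4] med [ 0.7747 -0.0328  0.065 ] lo [ 0.479 -0.077  0.015] hi [0.796 0.024 1.198]
disc 1880 px [330.1 104.2] med [ 0.7635 -0.2264  0.0721] lo [ 0.479 -0.285  0.015] hi [ 0.826 -0.056  1.198]
ring 1826 px [152.3 107.5] med [0.7654 0.2024 0.0594] lo [ 0.479 -0.056  0.015] hi [0.833 0.269 1.198]
jar 333 px [237.4 172.8] med [ 0.6022 -0.0028  0.0644] lo [ 0.479 -0.056  0.016] hi [0.626 0.021 1.198]
tape 268 px [237.6 235. ] med [ 0.4543 -0.0017  0.0243] lo [ 0.425 -0.056  0.016] hi [0.483 0.028 1.198]
```

View pics/zoom.png

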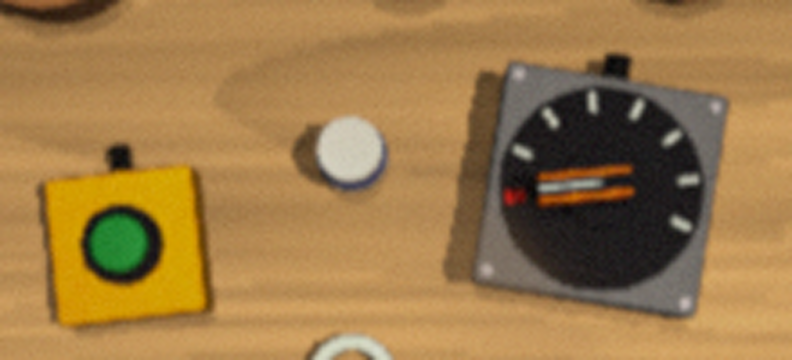

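The zoom shows the selector axis at about (600,189), with the nose at red (515,197). Speed 5 is the white mark at (672,138), and the start button is at (120,243). I'll close the fingers and push with the tool's -x face, turning with the bar. First I'm moving over the approach point.

```bash
python3 -m creep '1 2 -1.5 0 -5; 1 5 -3.5 0 -11; 1 8 -5.6 0 -17; 1 11 -7.7 0 -23; 1 14 -9.8 0 -29; 1 17 -11.9 0 -35; 1 20 -14 0 -41; 1 23 -16.1 0 -47; 1 26 -18.2 0 -53; 1 29 -20.3 0 -59; 1 31 -21.7 0 -65; 1 31 -21.7 0 -70'
cat > go.py <<'E'
from h import *
import sys
# usage: go.py x y z yaw(deg of tool x) -> shift in tool axes cm, spin deg
x,y,z,a=map(float,sys.argv[1:]); s=ctrl.observe(); R=np.array(s['ee_rot'])
yaw=np.degrees(np.arctan2(R[1,0],R[0,0])); sp=-(a-yaw)
print('t',s['time'],'pos',np.round(s['ee_pos'],4),'yaw',round(yaw,1),'F',np.round(s['force'],1),'q',np.round(s['joint_pos'],2))
print('shift cm',np.round(R.T@(np.array([x,y,z])-s['ee_pos'])*100,2),'spin',round((sp+180)%360-180,1))
E
python3 go.py 0.536 -0.1345 0.22 183.4
```

```text
time: 1.1
ee_pos: [0.4263, -0.2838, 0.2226]
ee_rot: [[0.015, 1.0, 0.001], [1.0, -0.015, 0.001], [0.001, 0.001, -1.0]]
force: [0.3, 0.3, 1.1]
finger_gap: 0.0148
finger_force: 0.0
t 1.1 pos [ 0.4263 -0.2838  0.2226] yaw 89.2 F [0.3 0.3 1.1] q [ 0.91  0.11 -0.44  1.74  0.05  1.31  0.45]
shift cm [15.1  10.75  0.3 ] spin -94.2
```

```bash
python3 -m creep '1 1.5 1 0 -6; 1 3.5 2.5 0 -13; 1 5.5 4 0 -20; 1 7.5 5.3 0 -27; 1 9.5 6.7 0 -34; 1 11.5 8.1 0 -41; 1 13.5 9.5 0 -48; 1 15.1 10.75 0 -55; 1 15.1 10.75 0 -62; 1 15.1 10.75 0 -69; 1 15.1 10.75 0 -76; 1 15.1 10.75 0 -83'
python3 -m creep '1 0 0 0 -6; 1 0 0 0 -11; 1 0 0 0 -11'
python3 go.py 0.536 -0.1345 0.08 183.4
python3 - <<'E'
from h import *
p,d,m=grab('wrist'); save('w1.png',p); np.savez('w1.npz',p=p,d=d,K=m['mtx'],r=m['rvec'],t=m['tvec']); print(m)
E
```

```text
time: 2.1
ee_pos: [0.5344, -0.1414, 0.2222]
ee_rot: [[-0.99, 0.144, -0.001], [0.144, 0.99, 0.0], [0.001, 0.0, -1.0]]
force: [0.0, 0.5, -0.3]
finger_gap: 0.0006
finger_force: 0.0
time: 2.35
ee_pos: [0.5343, -0.1416, 0.2222]
ee_rot: [[-0.999, -0.046, -0.001], [-0.046, 0.999, 0.0], [0.001, 0.0, -1.0]]
force: [-0.0, 0.5, 0.1]
finger_gap: 0.0004
finger_force: 0.0
t 2.35 pos [ 0.5343 -0.1416  0.2222] yaw -177.4 F [-0.   0.5  0.1] q [ 0.8   0.25 -0.72  1.62  0.17  1.33  1.67]
shift cm [-0.21  0.7  14.22] spin -0.8
{'mtx': array([[297.31863964,   0.        , 256.86337484],
       [  0.        , 297.31863964, 190.85809688],
       [  0.        ,   0.        ,   1.        ]]), 'rvec': array([-2.01664571, -2.11014193, -0.31889444]), 'tvec': array([ 0.16509396, -0.53990402,  0.2361378 ])}
```

View pics/w1.png

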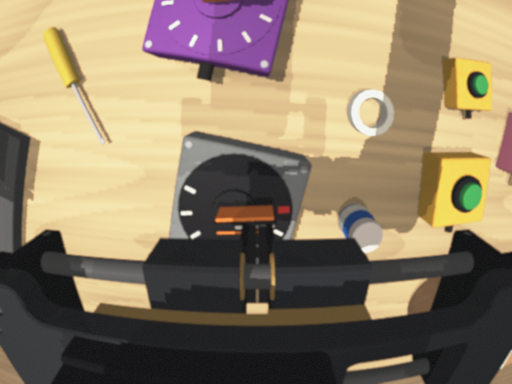

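The wrist view shows cheek a (the pushed side) at about (245,213), the red mark at (284,210), and the fingers at (258,270). I'll refine the axis from it.

```bash
cat >> h.py <<'E'
def fish(uv,z,m):
    K=np.array(m['mtx']); R=cv2.Rodrigues(np.array(m['rvec'],float))[0]; t=np.array(m['tvec']).ravel()
    uv=np.atleast_2d(uv).astype(float); q=(uv-K[:2,2])/K[0,0]; th=np.linalg.norm(q,axis=1,keepdims=True)
    r=np.hstack([q/np.maximum(th,1e-9)*np.sin(th),np.cos(th)])@R; c=-R.T@t
    return c+r*((z-c[2])/r[:,2])[:,None]
E
python3 - <<'E'
from h import *
z=np.load('w1.npz'); p=z['p']; m=dict(mtx=z['K'],rvec=z['r'],tvec=z['t'])
h=cv2.cvtColor(p,cv2.COLOR_RGB2HSV); H,S,V=[h[...,i].astype(int) for i in range(3)]
roi=np.zeros(H.shape,bool); roi[190:238,180:310]=1
red=roi&((H<4)|(H>174))&(S>140)&(V>90); org=roi&(H>=4)&(H<18)&(S>140)&(V>90)
n,l,st,c=cv2.connectedComponentsWithStats(org.astype(np.uint8))
for i in range(1,n):
    if st[i,4]>30:
        k=np.argwhere(l==i)[:,::-1]; print('orange',st[i]); 
        b=cv2.boxPoints(cv2.minAreaRect(k.astype(np.float32))); print(np.round(b,1).tolist(),np.round(fish(b,.104,m),4).tolist())
k=np.argwhere(red)[:,::-1]; print('red',len(k),k.mean(0),fish(k.mean(0),.06,m))
# box top corner screws / box corners: white marks
wm=roi&(S<60)&(V>170); n,l,st,c=cv2.connectedComponentsWithStats(wm.astype(np.uint8))
for i in range(1,n):
    if st[i,4]>8: print('white',st[i,4],np.round(c[i],1),np.round(fish(c[i],.06,m),4))
# black plate ellipse lower rows: boundary points of plate
R=cv2.Rodrigues(m['rvec'])[0]; print('cam',-R.T@m['tvec'])
E
```

```text
orange [215 205  60  18 886]
[[214.3000030517578, 207.0], [273.3999938964844, 204.1999969482422], [274.1000061035156, 220.0], [215.10000610351562, 222.8000030517578]] [[0.5588, -0.183, 0.104], [0.553, -0.1236, 0.104], [0.5702, -0.1217, 0.104], [0.5762, -0.1823, 0.104]]
orange [216 231  25   4  93]
[[216.0, 231.0], [240.0, 231.0], [240.0, 234.0], [216.0, 234.0]] [[0.5855, -0.1814, 0.104], [0.5842, -0.1563, 0.104], [0.5876, -0.1562, 0.104], [0.589, -0.1814, 0.104]]
red 93 [283.33333333 209.46236559] [[ 0.57470827 -0.10819561  0.06      ]]
white 22 [191.8 191. ] [[ 0.5569 -0.2156  0.06  ]]
white 43 [185.9 212.5] [[ 0.5842 -0.2236  0.06  ]]
white 39 [195.1 234.3] [[ 0.6123 -0.2131  0.06  ]]
white 35 [277.9 232.4] [[ 0.6045 -0.1125  0.06  ]]
cam [ 0.45345906 -0.14503816  0.38451559]
```

```bash
python3 go.py 0.5363 -0.1337 0.08 184.5
python3 -m creep '1 -0.1 0.4 1.5 -2; 1 -0.15 0.8 4 -2; 1 -0.15 0.8 6.5 -2; 1 -0.15 0.8 9 -2; 1 -0.15 0.8 11.5 -2; 1 -0.15 0.8 13 -2; 1 -0.15 0.8 14 -2; 1 -0.15 0.8 14.2 -2; 1 -0.15 0.8 14.2 -2'
python3 go.py 0.5363 -0.1337 0.08 184.5
```

```text
t 2.4 pos [ 0.5344 -0.1416  0.2222] yaw -177.7 F [-0.9 -0.1  0.2] q [ 0.8   0.25 -0.72  1.62  0.17  1.33  1.66]
shift cm [-0.23  0.78 14.22] spin -2.2
time: 3.15
ee_pos: [0.5357, -0.1334, 0.0805]
ee_rot: [[-0.997, -0.075, -0.0], [-0.075, 0.997, 0.0], [0.0, 0.0, -1.0]]
force: [0.7, -0.2, -0.1]
finger_gap: 0.0005
finger_force: 0.0
t 3.15 pos [ 0.5357 -0.1334  0.0805] yaw -175.7 F [ 0.7 -0.2 -0.1] q [ 0.75  0.39 -0.7   1.79  0.28  1.07  1.6 ]
shift cm [-0.05 -0.03  0.05] spin -0.2
```

```bash
python3 -m creep '1 -0.6 0 0 0; 1 -1.2 0 0 0; 1 -1.5 0 0 0; 1 -1.7 0 0 0; 1 -1.7 0 0 0'; python3 -m creep '1 -0.1 0 0 0; 1 -0.2 0 0 0; 1 -0.2 0 0 0';python3 -m creep '1 -0.1 0 0 0; 1 -0.2 0 0 0; 1 -0.2 0 0 0'
```

```text
time: 3.57
ee_pos: [0.5535, -0.132, 0.0809]
ee_rot: [[-0.997, -0.076, 0.001], [-0.076, 0.997, -0.0], [-0.001, -0.0, -1.0]]
force: [-0.7, -0.2, 0.1]
finger_gap: 0.0005
finger_force: 0.0
time: 3.82
ee_pos: [0.5548, -0.1321, 0.0806]
ee_rot: [[-0.997, -0.076, 0.0], [-0.076, 0.997, -0.0], [-0.0, -0.0, -1.0]]
force: [-0.4, -0.7, 0.0]
finger_gap: 0.0002
finger_force: 0.0
time: 4.07
ee_pos: [0.5559, -0.1319, 0.0804]
ee_rot: [[-0.997, -0.076, -0.002], [-0.076, 0.997, -0.0], [0.002, -0.0, -1.0]]
force: [-4.5, 0.1, 3.4]
finger_gap: 0.0001
finger_force: 2.6
```

```bash
python3 -m creep '1 -0.26 0.13 0 4; 1 -0.52 0.24 0 8; 1 -0.79 0.34 0 12; 1 -1.07 0.41 0 16; 1 -1.35 0.47 0 20; 1 -1.64 0.50 0 24; 1 -1.64 0.50 0 24'
python3 - <<'E'
from h import *
s=ctrl.observe();p=np.array(s['ee_pos'])-[.579,-.1665,0];R=np.array(s['ee_rot']);print(R.T@[p[0],p[1],0]*1000, np.degrees(np.arctan2(R[1,1],R[0,1])))
p,d,m=grab('wrist'); t,_,_=grab('top')
save('w2.png',np.hstack([p[150:300,130:400],cv2.resize(t[145:220,265:350],None,fx=2,fy=2)]))
E
```

```text
time: 4.65
ee_pos: [0.5732, -0.1254, 0.0806]
ee_rot: [[-0.941, 0.339, 0.001], [0.339, 0.941, 0.0], [-0.001, 0.0, -1.0]]
force: [-0.6, 0.7, -0.1]
finger_gap: 0.0003
finger_force: 0.0
[ 1.93638742e+01  3.67082894e+01 -3.14852592e-03] 70.2124348375081
```

View pics/w2.png

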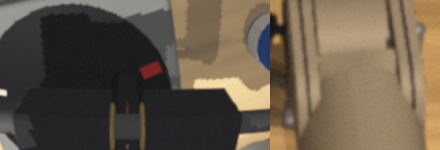

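The selector is hidden behind the gripper. The force went from 4.5 N back to about 0, so the first click has snapped ahead of the finger. I'm continuing in 30° arcs.

```bash
cat > chk.py <<'E'
from h import *
s=ctrl.observe();p=np.array(s['ee_pos'])-[.579,-.1665,0];R=np.array(s['ee_rot']);a=np.degrees(np.arctan2(R[1,1],R[0,1]));print('t,r mm',np.round(R.T@[p[0],p[1],0]*1000,1)[:2],'face angle from red',round(94.5-a,1),'j7',round(s['joint_pos'][6],2),'F',np.round(R.T@s['force'],1))
E
python3 -m creep '1 -0.32 0.16 0 5; 1 -0.66 0.29 0 10; 1 -1.0 0.4 0 15; 1 -1.0 0.4 0 15'; python3 chk.py
python3 -m creep '1 -0.32 0.16 0 5; 1 -0.66 0.29 0 10; 1 -1.0 0.4 0 15; 1 -1.0 0.4 0 15'; python3 chk.py
```

```text
time: 5.08
ee_pos: [0.5832, -0.1253, 0.0803]
ee_rot: [[-0.822, 0.57, -0.001], [0.57, 0.822, 0.0], [0.001, -0.0, -1.0]]
force: [-1.0, -0.7, -0.7]
finger_gap: 0.0007
finger_force: 0.5
t,r mm [20.  36.3] face angle from red 39.2 j7 0.91 F [ 0.4 -1.2  0.7]
time: 5.42
ee_pos: [0.5943, -0.1279, 0.0806]
ee_rot: [[-0.648, 0.762, 0.001], [0.762, 0.648, -0.0], [-0.001, 0.0, -1.0]]
force: [-0.6, 1.1, 0.5]
finger_gap: 0.0007
finger_force: 0.0
t,r mm [19.5 36.7] face angle from red 54.1 j7 0.67 F [ 1.2  0.3 -0.5]
```

```bash

python3 -m creep '1 -0.32 0.16 0 5; 1 -0.66 0.29 0 10; 1 -1.0 0.4 0 15; 1 -1.0 0.4 0 15'; python3 chk.py
python3 -m creep '1 -0.32 0.16 0 5; 1 -0.66 0.29 0 10; 1 -1.0 0.4 0 15; 1 -1.0 0.4 0 15'; python3 chk.py
python3 - <<'E'
from h import *
p,d,m=grab('wrist'); t,_,_=grab('side'); t=cv2.resize(t[190:300,220:350],None,fx=3,fy=3)
save('w3.png',t)
E
```

```text
time: 5.75
ee_pos: [0.6033, -0.1326, 0.0804]
ee_rot: [[-0.43, 0.903, -0.0], [0.903, 0.43, 0.0], [0.0, -0.0, -1.0]]
force: [-0.8, 0.0, -0.7]
finger_gap: 0.0003
finger_force: 0.5
t,r mm [20.2 36.5] face angle from red 69.0 j7 0.43 F [ 0.4 -0.7  0.7]
time: 6.08
ee_pos: [0.6115, -0.1406, 0.0806]
ee_rot: [[-0.182, 0.983, 0.001], [0.983, 0.182, -0.0], [-0.001, 0.0, -1.0]]
force: [-0.3, 0.7, 0.1]
finger_gap: 0.0008
finger_force: 0.0
t,r mm [19.6 36.7] face angle from red 84.0 j7 0.19 F [ 0.7 -0.2 -0.1]
```

View pics/w3.png

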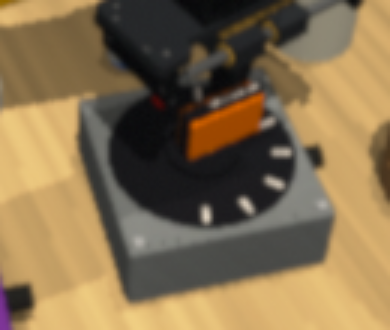

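The side view shows the bar's nose pointing at the mark at (268,122). Marks 4 to 7 are still ahead at (281,153), (274,183), (246,204) and (206,214), so the selector is at speed 3. Next click: speed 4.

```bash

python3 -m creep '1 -0.32 0.16 0 5; 1 -0.66 0.29 0 10; 1 -1.0 0.4 0 15; 1 -1.0 0.4 0 15'; python3 chk.py
python3 -m creep '1 -0.32 0.16 0 5; 1 -0.66 0.29 0 10; 1 -1.0 0.4 0 15; 1 -1.0 0.4 0 15'; python3 chk.py
python3 -m creep '1 -0.32 0.16 0 5; 1 -0.66 0.29 0 10; 1 -1.0 0.4 0 15; 1 -1.0 0.4 0 15'; python3 chk.py
python3 - <<'E'
from h import *
t,_,_=grab('side'); t=cv2.resize(t[190:300,220:350],None,fx=3,fy=3)
save('w4.png',t)
E
```

```text
time: 6.52
ee_pos: [0.617, -0.149, 0.0805]
ee_rot: [[0.079, 0.997, -0.0], [0.997, -0.079, 0.0], [0.0, -0.0, -1.0]]
force: [0.7, 1.7, 0.1]
finger_gap: -0.0001
finger_force: 0.4
t,r mm [20.5 36.5] face angle from red 99.0 j7 -0.04 F [ 1.8  0.5 -0.1]
time: 6.85
ee_pos: [0.6201, -0.1601, 0.0806]
ee_rot: [[0.334, 0.943, 0.0], [0.943, -0.334, -0.001], [-0.001, 0.0, -1.0]]
force: [-0.0, -0.0, 0.5]
finger_gap: 0.0005
finger_force: 0.0
t,r mm [19.8 36.6] face angle from red 114.0 j7 -0.27 F [-0.  -0.  -0.5]
time: 7.18
ee_pos: [0.6206, -0.17, 0.0805]
ee_rot: [[0.565, 0.825, 0.0], [0.825, -0.565, 0.0], [0.0, -0.0, -1.0]]
force: [0.1, 0.9, 0.7]
finger_gap: 0.0004
finger_force: 0.5
t,r mm [20.6 36.2] face angle from red 128.9 j7 -0.49 F [ 0.8 -0.4 -0.7]
```

View pics/w4.png

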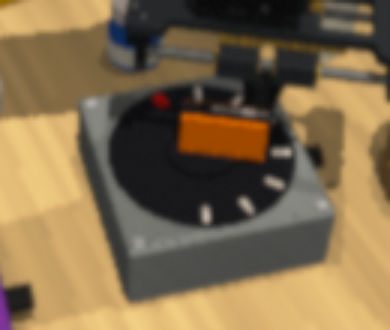

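The nose is now at mark 4 (281,153) and slightly pushed on. For the last click I'm taking smaller steps and stopping short of 150°.

```bash

python3 -m creep '1 -0.2 0.1 0 3; 1 -0.4 0.18 0 6; 1 -0.6 0.26 0 9; 1 -0.6 0.26 0 9'; python3 chk.py
python3 -m creep '1 -0.2 0.1 0 3; 1 -0.4 0.18 0 6; 1 -0.4 0.18 0 6;1 -0.4 0.18 0 6'; python3 chk.py
python3 - <<'E'
from h import *
t,_,_=grab('side'); t=cv2.resize(t[190:300,220:350],None,fx=3,fy=3)
save('w5.png',t)
E
```

```text
time: 7.57
ee_pos: [0.6192, -0.1769, 0.0806]
ee_rot: [[0.687, 0.727, -0.0], [0.727, -0.687, -0.001], [-0.0, 0.0, -1.0]]
force: [-0.2, -0.7, 0.1]
finger_gap: 0.0007
finger_force: 0.0
t,r mm [20.1 36.3] face angle from red 137.9 j7 -0.63 F [-0.7  0.3 -0.1]
time: 7.9
ee_pos: [0.6179, -0.1806, 0.0806]
ee_rot: [[0.758, 0.652, -0.0], [0.652, -0.758, -0.0], [-0.0, 0.0, -1.0]]
force: [0.0, -0.7, 0.5]
finger_gap: 0.0008
finger_force: 0.0
t,r mm [20.2 36. ] face angle from red 143.8 j7 -0.72 F [-0.4  0.5 -0.5]
```

View pics/w5.png

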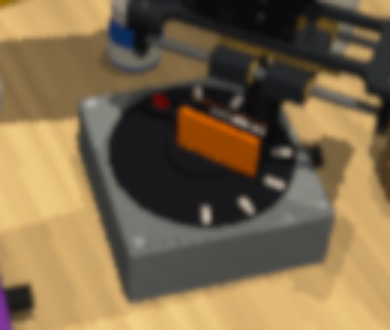

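The nose now points at the fifth mark (274,183) with zero contact force, so it has clicked in. Backing off, rising, and measuring both the selector and the button.

```bash

python3 -m creep '1 0.5 0 0 0; 1 1.2 0 0 0; 1 1.5 0 -1 0; 1 1.5 0 -4 0; 1 1.5 0 -7 0; 1 1.5 0 -9 0; 1 1.5 0 -9 0'
python3 - <<'E'
from h import *
z=np.load('w1.npz'); p=z['p']; m=dict(mtx=z['K'],rvec=z['r'],tvec=z['t'])
h=cv2.cvtColor(p,cv2.COLOR_RGB2HSV); k=(h[...,0]>45)&(h[...,0]<85)&(h[...,1]>100); k[:,:440]=0;k[:150]=0
q=np.argwhere(k)[:,::-1].mean(0); print('button wrist',q,fish(q,.0715,m))
E
python3 go.py 0.546 0.150 0.17 60
```

```text
time: 8.53
ee_pos: [0.6322, -0.1707, 0.1769]
ee_rot: [[0.761, 0.649, 0.008], [0.649, -0.761, -0.002], [0.005, 0.007, -1.0]]
force: [-0.3, 0.9, 0.1]
finger_gap: 0.0
finger_force: 0.0
button wrist [469.88493724 195.53974895] [[0.54345941 0.14692484 0.0715    ]]
t 8.5333 pos [ 0.6322 -0.1707  0.1769] yaw 40.5 F [-0.3  0.9  0.1] q [ 0.35  0.43 -0.2   1.44  0.09  1.28 -0.73]
shift cm [ 14.25 -30.     0.57] spin -19.5
```

```bash

python3 -m creep '1 1.2 -2.5 0 0; 1 2.7 -5.6 0 0; 1 4.2 -8.8 0 0; 1 5.7 -12 0 0; 1 7.2 -15.2 0 0; 1 8.7 -18.4 0 0; 1 10.2 -21.5 0 0; 1 11.7 -24.6 0 0; 1 13.1 -27.6 0 0; 1 14 -29.4 0 0; 1 14.1 -29.9 0 0; 1 14.1 -29.9 0 0'
python3 go.py 0.545 0.149 0.078 40.5
python3 - <<'E'
from h import *
p,d,m=grab('top'); p2,_,_=grab('side')
save('v.png',np.hstack([cv2.resize(p[140:225,265:350],(400,400),interpolation=cv2.INTER_CUBIC),cv2.resize(p2[140:240,180:280],(400,400))]))
h=cv2.cvtColor(p,cv2.COLOR_RGB2HSV); k=(h[...,0]<18)&(h[...,1]>150)&(h[...,2]>90); k[:165]=0;k[200:]=0;k[:,:289]=0;k[:,325:]=0
q=np.array([plane(x,.104,m)[:2] for x in np.argwhere(k)[:,::-1]]); u,s,v=np.linalg.svd(q-q.mean(0)); dirn=v[0]*np.sign(v[0]@(q.mean(0)-[.579,-.1665])); print(len(q),q.mean(0),'angle from red',94.5-np.degrees(np.arctan2(dirn[1],dirn[0])))
E
```

```text
time: 9.53
ee_pos: [0.5424, 0.1504, 0.1708]
ee_rot: [[0.759, 0.651, 0.0], [0.651, -0.759, 0.0], [0.0, -0.0, -1.0]]
force: [0.5, -1.1, -0.4]
finger_gap: 0.0006
finger_force: 0.0
t 9.5333 pos [0.5424 0.1504 0.1708] yaw 40.6 F [ 0.5 -1.1 -0.4] q [-0.02  0.26 -0.39  1.68  0.1   1.22 -1.29]
shift cm [0.11 0.28 9.28] spin 0.1
144 [ 0.58626658 -0.17774813] angle from red 147.17670415787208
```

View pics/v.png

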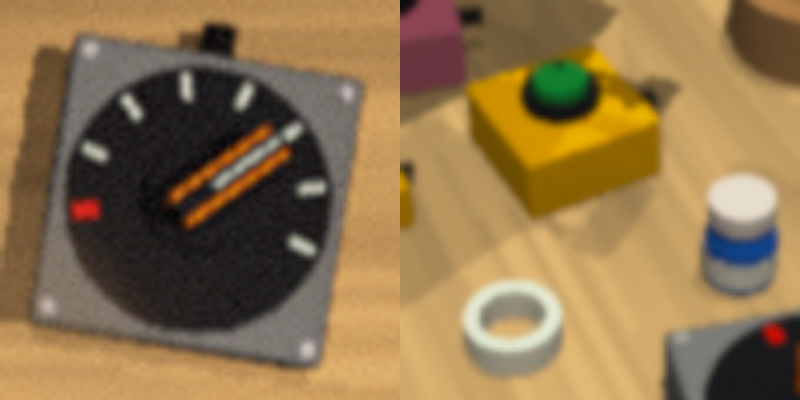

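The top view shows the white line pointing at the fifth white mark (292,131 in the crop). The green button sits in its housing at (560,80). Pressing now.

```bash

python3 -m creep '1 0.1 0.3 2 0; 1 0.1 0.3 5 0; 1 0.1 0.3 7.5 0; 1 0.1 0.3 8.8 0; 1 0.1 0.3 9.1 0; 1 0.1 0.3 9.1 0'
python3 -m creep '1 0 0 0.2 0; 1 0 0 0.4 0; 1 0 0 0.4 0'
python3 -m creep '1 0 0 0.2 0; 1 0 0 0.4 0; 1 0 0 0.4 0'
```

```text
time: 10.13
ee_pos: [0.5459, 0.1455, 0.0792]
ee_rot: [[0.763, 0.647, -0.001], [0.647, -0.763, -0.001], [-0.001, -0.0, -1.0]]
force: [0.2, 0.2, -0.2]
finger_gap: 0.0004
finger_force: 0.0
time: 10.38
ee_pos: [0.5464, 0.1465, 0.0764]
ee_rot: [[0.762, 0.648, 0.002], [0.648, -0.762, 0.0], [0.001, 0.001, -1.0]]
force: [-0.3, 0.1, 0.8]
finger_gap: 0.0006
finger_force: 0.0
time: 10.63
ee_pos: [0.5461, 0.1466, 0.0717]
ee_rot: [[0.762, 0.648, 0.001], [0.648, -0.762, 0.0], [0.001, 0.0, -1.0]]
force: [0.9, -1.0, 2.1]
finger_gap: 0.0005
finger_force: 0.9
```

```bash

python3 -m creep '1 0 0 0.2 0; 1 0 0 0.4 0; 1 0 0 0.4 0'
python3 -m creep '1 0 0 0.1 0; 1 0 0 0.2 0; 1 0 0 0.2 0'
```

```text
time: 10.88
ee_pos: [0.5461, 0.1466, 0.0676]
ee_rot: [[0.762, 0.648, 0.001], [0.648, -0.762, 0.0], [0.001, 0.0, -1.0]]
force: [0.7, 0.8, 4.2]
finger_gap: 0.0004
finger_force: 2.1
time: 11.13
ee_pos: [0.5462, 0.1466, 0.0664]
ee_rot: [[0.762, 0.648, 0.001], [0.648, -0.762, -0.0], [0.001, 0.001, -1.0]]
force: [-2.2, -1.4, 9.7]
finger_gap: 0.0006
finger_force: 5.0
```

The force reached 9.7 N with the travel stalled, so the button is on its stop. I'll press slightly more, then release and rise.

```bash

python3 -m creep '1 0 0 0.15 0; 1 0 0 0.15 0; 1 0 0 0.15 0'
python3 -m creep '1 0 0 -0.5 0; 1 0 0 -1.5 0; 1 0 0 -4 0; 1 0 0 -7 0; 1 0 0 -9 0; 1 0 0 -10 0; 1 0 0 -10 0; 1 0 0 -10 0; 1 0 0 -10 0'
python3 - <<'E'
from h import *
p,d,m=grab('top'); W=pts(d,m)
h=cv2.cvtColor(p,cv2.COLOR_RGB2HSV); k=(h[...,0]<18)&(h[...,1]>150)&(h[...,2]>90); k[:165]=0;k[200:]=0;k[:,:289]=0;k[:,325:]=0
q=np.array([plane(x,.104,m)[:2] for x in np.argwhere(k)[:,::-1]]); u,s,v=np.linalg.svd(q-q.mean(0)); dirn=v[0]*np.sign(v[0]@(q.mean(0)-[.579,-.1665])); print(len(q),'angle from red',94.5-np.degrees(np.arctan2(dirn[1],dirn[0])))
print(ctrl.finish_job())
E
```

```text
time: 11.38
ee_pos: [0.5463, 0.1466, 0.0661]
ee_rot: [[0.762, 0.648, 0.001], [0.648, -0.762, -0.0], [0.001, 0.001, -1.0]]
force: [-8.0, -1.8, 24.2]
finger_gap: 0.0004
finger_force: 11.7
time: 12.13
ee_pos: [0.5449, 0.1461, 0.1623]
ee_rot: [[0.762, 0.648, -0.003], [0.648, -0.762, -0.001], [-0.002, -0.001, -1.0]]
force: [0.5, 0.6, -0.1]
finger_gap: 0.0004
finger_force: 0.0
145 angle from red 147.7324297420201
the job is handed in; nothing more can be done
None
```

The job is handed in at about 12 s of the 64 s: the selector is clicked in at speed 5 (measured about 148° from red), the start button was then pressed to its stop and released, and the arm is clear; no verdict came back.

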